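# Count to the third gap and shelve the reel tin

## Task

With the fingers closed, run a fingertip along the top rail of the rack from its left end (the robot's left), pressing down the brass stud behind each gap in passing, until the third stud gives; every gap counts, empty or not, and the fourth stud must not be pressed. Then push the plain film tin along the bench, without lifting or tipping it, into that third gap until it is fully home against the back of the rack. Leave the red-lidded tin, the flanges, the lamp chimney and the crank undisturbed.

Things in the scene. Friction and masses are not known exactly. Their poses are not given: they have to be found in the camera images.
- rack: dark wooden rack fixed to the bench, no floor. Origin on the bench at its middle; x from mouth to back (away from the robot), y to the robot's left, z up. Five dividers (x -40 to +40, 8 thick, 40 high, brass-edged) at y 180, 90, 0, -90, -180 make four gaps 82 wide. Back wall: front face at x +40, 20 thick, 368 long; its top, 62 high, is the top rail, with four brass studs at x +50, y 135, 45, -45, -135
- tin_center (a point): centre (half-way up, 19 above the bench) of the plain silver dented film tin to be shelved: an upright closed disc, 70 in diameter, 38 high, about 0.25 kg, lying flat and free on the bench in front of the rack
- red_tin_center (a point): centre of a film tin of the same size with a red lid, which stands in an end gap of the rack; a bystander
- racked_flange: brass spool flange, disc 64 across and 4 thick with a hub 26 across, 22 high in all, lying in the other end gap; origin at its underside; a bystander
- flange: the same kind of brass flange lying on the bench to one side; origin at its underside; a bystander
- chimney: squat amber glass lamp chimney, up to 72 across and 85 high, standing on the bench at the other side; origin at the centre of its foot; fragile bystander
- crank: iron crank, 150 long, with a walnut handle standing up 83 high, on the bench behind the rack; a bystander; origin underneath the middle of its arm
- gap1_home (a point): point on the bench in the first (leftmost) gap, in the middle of its width, where a film tin's centre stands when the tin touches the back wall; its axes are those of the rack
- stud1_crown (a point): highest point of the first (leftmost) stud, the brass dome behind the first (leftmost) gap: 16 wide across the rail, 41 long along it, rising 8 above the rail top (so 70 above the bench) when free; goes down with it
- stud1 (a joint): how far the first (leftmost) stud is pressed down: 0 free, 0.008 m flush with the rail; sprung, about 1.2 N at first and 3.6 N when flush; rises when let go; its round flanks let a fingertip run along the rail some 4 mm below the crowns and press it in passing. Pressed means over 0.002
- gap2_home (a point): point on the bench in the second gap, in the middle of its width, where a film tin's centre stands when the tin touches the back wall; its axes are those of the rack
- stud2_crown (a point): highest point of the second stud, the brass dome behind the second gap: 16 wide across the rail, 41 long along it, rising 8 above the rail top (so 70 above the bench) when free; goes down with it
- stud2 (a joint): how far the second stud is pressed down: 0 free, 0.008 m flush with the rail; sprung, about 1.2 N at first and 3.6 N when flush; rises when let go; its round flanks let a fingertip run along the rail some 4 mm below the crowns and press it in passing. Pressed means over 0.002
- gap3_home (a point): point on the bench in the third gap, in the middle of its width, where a film tin's centre stands when the tin touches the back wall; its axes are those of the rack
- stud3_crown (a point): highest point of the third stud, the brass dome behind the third gap: 16 wide across the rail, 41 long along it, rising 8 above the rail top (so 70 above the bench) when free; goes down with it
- stud3 (a joint): how far the third stud is pressed down: 0 free, 0.008 m flush with the rail; sprung, about 1.2 N at first and 3.6 N when flush; rises when let go; its round flanks let a fingertip run along the rail some 4 mm below the crowns and press it in passing. Pressed means over 0.002
- gap4_home (a point): point on the bench in the fourth (rightmost) gap, in the middle of its width, where a film tin's centre stands when the tin touches the back wall; its axes are those of the rack
- stud4_crown (a point): highest point of the fourth (rightmost) stud, the brass dome behind the fourth (rightmost) gap: 16 wide across the rail, 41 long along it, rising 8 above the rail top (so 70 above the bench) when free; goes down with it
- stud4 (a joint): how far the fourth (rightmost) stud is pressed down: 0 free, 0.008 m flush with the rail; sprung, about 1.2 N at first and 3.6 N when flush; rises when let go; its round flanks let a fingertip run along the rail some 4 mm below the crowns and press it in passing. Pressed means over 0.002
There are look-alikes about, which are no part of the job. Of the things that look like the part that bears tin_center, the middle-sized one is meant.

How it is judged:
On the way, in this order (a step that is already met when the one before it is completed fails the run):
1. the first stud is pressed in passing, the plain tin not yet in the gap (value of joint stud1 above 0.002 m and horizontal distance between tin_center and gap3_home above 0.08 m), for 0.05 s.
2. the second stud is pressed in passing, the plain tin not yet in the gap (value of joint stud2 above 0.002 m and horizontal distance between tin_center and gap3_home above 0.08 m), for 0.05 s.
3. the third stud is pressed in passing, the plain tin not yet in the gap (value of joint stud3 above 0.002 m and horizontal distance between tin_center and gap3_home above 0.08 m), for 0.05 s.
4. the plain tin is pushed home in the third gap (horizontal distance between tin_center and gap3_home below 0.013 m and height (world z) of tin_center below 0.025 m), for 0.2 s.
At the end, for the whole second after the job is handed in: the plain tin lies flat on the bench, its centre within 13 mm of the home point of the third gap, at rest there; all studs are up; the red tin, flanges, chimney and crank are within 20 mm of where they began (all of step 4 and angle between tin_center's own z axis and vertical below 0.06 rad and distance of each of red_tin_center, racked_flange, flange, chimney, crank from where it was at the start of the episode below 0.02 m and value of joint each of stud1, stud2, stud3, stud4 below 0.002 m); the robot touches nothing.
It fails at once if the fourth stud was pressed: the count ran past the third gap (value of joint stud4 above 0.002 m).
It fails at once if the plain tin was lifted or tipped (height (world z) of tin_center above 0.027 m or angle between tin_center's own z axis and vertical above 0.25 rad).
It fails at once if a bystander was shifted by more than 20 mm (distance of any of red_tin_center, racked_flange, flange, chimney, crank from where it was at the start of the episode above 0.02 m).
It fails at once if the lamp chimney was tipped (angle between chimney's own z axis and vertical above 0.25 rad).
It also fails if it takes over 64 s, if anything falls off the work surface, if the arm or the gripper's body presses on something with over 40 N, if the wrist force passes 120 N, or if a joint passes its speed limit or range.

## Robot

A 7-joint arm with a two-finger parallel gripper is mounted at the origin on the work surface. World frame = base frame: x ahead of the robot, y to its left, z up, the work surface at z = 0. Lengths are in m, angles in rad, forces in N, time in s.
With the tool pointing down it reaches from about 0.4 to 0.875 m from the base axis. Payload 19.3 kg.
Tool frame: the origin (TCP) lies at the very end of the fingers, on their centre line; the grasp point (between the pads) lies 19 mm behind it; z points along the fingers, y is the direction in which the jaws open and shut (so a half turn about z gives the same grasp; the last joint's range is limited). The gripper opens to 85 mm and grips with 20 to 120 N. Pads are 22 mm wide; open, the fingers measure 114 mm over their backs; the gripper's body (76 mm by 85 mm) begins 54 mm behind the grasp point. The pads swing forward as they close: fully open they stand 13 mm farther back than shut.
Start: joints at [1.263, 0.521, -0.036, 1.599, 0.021, 1.021, -0.113], TCP at [0.147, -0.607, 0.231] pointing down, gripper open.
Joint ranges: [-2.91, 2.91], [-0.3, 2.13], [-1.5, 1.42], [0.17, 2.43], [-1.26, 4.41], [0.16, 1.93], [-2.52, 2.52]. Speed limits (rad/s): [1.89, 1.89, 2.39, 2.39, 3.01, 3.01, 3.01].

## Interface

Orientations are given as [roll, pitch, yaw] about the fixed x, y, z axes, in that order (R = Rz(yaw) Ry(pitch) Rx(roll)).
In Python, from workcell import bot, vision, job_done gives the robot as it stands.
- The arm moves only by the tool arm_command, never from a script. Its arguments are lists of equal length, an entry for each row: "gripper": the finger opening in cm, from 0 to 8.54; "slide": the shift along the tool's x, y, z in cm, a list of three; "turn": the turn, a rotation vector about the tool's x, y, z in degrees, a list of three. A call has 1 to 5 rows; each row is the pose to reach, as a shift and turn from the pose commanded when the call began, along the tool's axes at that moment; what a row does not reach only later rows make up. A row lasts 1/8 s, in which the tool goes at most 62.5 mm and 10.7 degrees, less where a joint would pass 70% of its speed; a pose out of reach is approached as far as the arm can. A call with a gripper value outside its range is refused whole. The fingers move at their own pace and stop on an object; "force" is the grip in N (left out, the last holds). Time passes only in rows, so rows that repeat a pose let the fingers close. It gives the time, the measured TCP pose, the force and the opening at its end, in the units of the state.
- bot.observe(): the state, without advancing time (a new reading comes with each control period).
- vision.grab_frame(name): name is "side" or "top" or "wrist"; returns the picture (480x640x3 uint8, blue, green, red); there is no depth.
- vision.camera_model(name): a dict with "mtx" (3x3 intrinsics, pixels), "k1" (the pictures are not rectified: a ray, as slopes to the right and down, at radius r is drawn at 1 + k1 r^2 times it, then the intrinsics apply), "T" (4x4, takes a point from camera to world coordinates). Camera axes: x right, y down, z forward; pixel columns grow to the right and rows downward; lengths in m; the calibration is good to about 2 mm. A picture is of the moment at which its call begins: read the wrist's pose just before it. camera_model takes no time and is no camera call; for the wrist camera it gives the pose at the moment of the call.
- job_done(): hands the job in, once; it reports no verdict.
The state is a dict: "clock": time; "qpos": joint angles; "qd": joint speeds; "joint_efforts": joint torques, N m; "position": TCP position; "tool_rot": TCP orientation; "force": force on the tool from outside, world axes, zero at the start; "moment": the same for the moment, N m; "grip_width": finger opening in m.
Only numpy, scipy, OpenCV 4.12 (cv2) and the standard library are available. Lean on these libraries where they do the work, as an engineer would, in place of code of your own. Each camera call takes 0.05 s, during which the arm holds its last target. There are 200 camera calls.

## Working session

There is one attempt and no reset: what is moved stays moved. The work goes in short steps, Python scripts to look and compute and a tool call to move; the robot and the scene stay as the last step left them, time stands still between calls to the robot, and variables do not carry over. Pictures are saved under pics/ and viewed, about 8 in all and at most 12, crops included, and the job is handed in when it is done.

Besides the shell and the picture viewer there is one more tool, called after ">>>" as a command line: name --argument value ..., lists and objects as JSON in quotes. arm_command: Moves the arm, as the interface text tells. Its arguments: {"type":"object","properties":{"gripper":{"type":"array","items":{"type":"number"}},"slide":{"type":"array","items":{"type":"array","items":{"type":"number"}}},"turn":{"type":"array","items":{"type":"array","items":{"type":"number"}}},"force":{"type":"number"}},"required":["gripper","slide","turn"]}

```bash
mkdir -p pics
cat > h.py <<'E'
import numpy as np, cv2
from workcell import bot, vision, job_done
def ray(name,uv,m=None):
    m=m or vision.camera_model(name); K=np.array(m["mtx"],float);T=np.array(m["T"])
    d=(np.linalg.inv(K)@[uv[0],uv[1],1])[:2]
    s=d.copy()
    for _ in range(20): s=d/(1+m["k1"]*(s@s))
    return T[:3,3],T[:3,:3]@np.array([s[0],s[1],1])
def onz(name,uv,z,m=None):
    o,d=ray(name,uv,m); return o+d*(z-o[2])/d[2]
def proj(name,p,m=None):
    m=m or vision.camera_model(name); T=np.linalg.inv(np.array(m["T"])); c=T[:3,:3]@np.array(p)+T[:3,3]
    s=c[:2]/c[2]; s=s*(1+m["k1"]*(s@s)); K=np.array(m["mtx"]); return (K@[s[0],s[1],1])[:2]
E
python3 - <<'E'
from h import *
print(bot.observe())
for n in ("top","side"):
    cv2.imwrite(f"pics/{n}0.png",vision.grab_frame(n)); m=vision.camera_model(n); print(n,np.round(m["mtx"],1).tolist(),m["k1"],np.round(m["T"],3).tolist())
E
```

```text
{'clock': 0.0, 'qpos': array([ 1.26275945,  0.52201028, -0.03635313,  1.6000147 ,  0.02115349,
        1.02112571, -0.11280159]), 'qd': array([-0.00022275,  0.00097207, -0.00038406, -0.00048953, -0.00164449,
       -0.00017769, -0.00139632]), 'joint_efforts': array([ 5.17666231e-04, -9.27125359e+01,  1.98021702e+00, -3.69932806e+01,
        1.79105625e-02,  8.14692961e-03,  3.30518742e-05]), 'position': array([ 0.14715672, -0.60706416,  0.23072537]), 'tool_rot': array([-3.14041740e+00,  3.31391786e-05,  2.37823452e-01]), 'force': array([0.42747245, 0.40901103, 0.0509293 ]), 'moment': array([ 0.01572598, -0.01094994, -0.02542269]), 'grip_width': 0.08498770758581552}
top [[611.4, 0.0, 319.5], [0.0, 611.4, 241.9], [0.0, 0.0, 1.0]] 0.06126704327254829 [[0.012, -0.988, 0.156, 0.386], [-1.0, -0.014, -0.011, 0.011], [0.013, -0.155, -0.988, 1.232], [0.0, 0.0, 0.0, 1.0]]
side [[583.5, 0.0, 317.5], [0.0, 583.5, 235.1], [0.0, 0.0, 1.0]] -0.007525821910650552 [[-0.998, -0.031, 0.05, 0.518], [-0.056, 0.76, -0.647, 0.698], [-0.018, -0.649, -0.76, 0.882], [0.0, 0.0, 0.0, 1.0]]
```

View pics/top0.png

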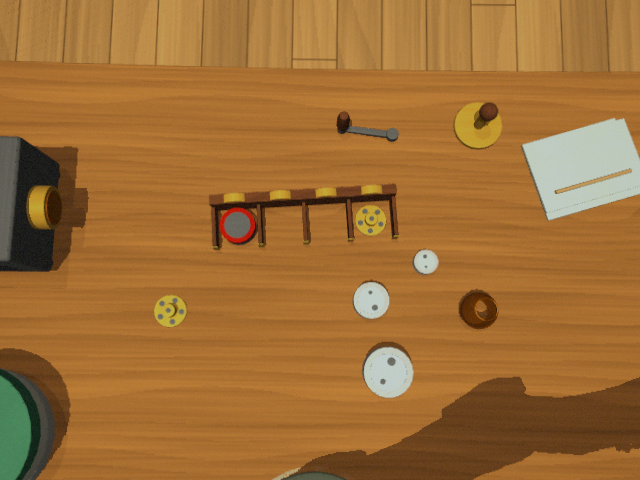

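View pics/side0.png

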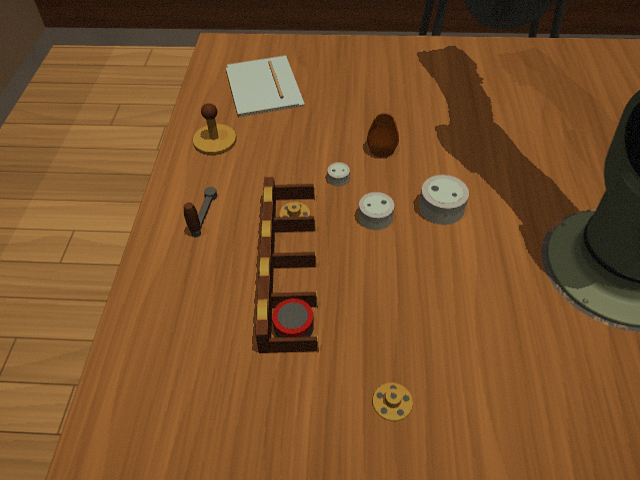

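Top view: candidates for the plain tin are at (426,262) small, (371,300) middle and (388,372) large. The middle-sized one at (371,300) fits. The rack runs from (215,215) on the left to (395,210) on the right, with studs at about (234,198), (280,195), (326,192) and (372,189). The third gap lies between (306,..) and (350,..), and it is empty.

Run:
```python
from h import *
im=vision.grab_frame("top"); hsv=cv2.cvtColor(im,cv2.COLOR_BGR2HSV)
cv2.imwrite("pics/crop1.png",cv2.resize(im[170:410,190:510],(800,600),interpolation=cv2.INTER_CUBIC))
def blobs(mask,amin):
    n,l,s,c=cv2.connectedComponentsWithStats(mask)
    return [(c[i],s[i]) for i in range(1,n) if s[i][4]>amin]
g=cv2.inRange(hsv,(0,0,150),(180,60,255)); g[:, 520:]=0; g[:150]=0
g=cv2.morphologyEx(g,cv2.MORPH_CLOSE,np.ones((9,9)))
for c,s in blobs(g,150):
    r=np.sqrt(s[4]/np.pi); p=onz("top",c,.038); q=onz("top",c+[r,0],.038); print("tin",c.round(1),s[4],p.round(4),"diam",round(2*np.linalg.norm(p-q),4))
y=cv2.inRange(hsv,(20,150,110),(32,255,255)); y[:180]=0; y[215:]=0; y[:,:200]=0;y[:,420:]=0
for c,s in blobs(y,60): print("stud",c.round(1),s,onz("top",c,.066).round(4))
cr=onz("top",(479,310),.04); print("chimney~",cr.round(3))
# red tin, rail corners
for uv in [(210,197),(396,186),(213,206),(396,195)]: print("railtop",uv,onz("top",uv,.062).round(4))
for uv in [(240,226)]: print("red",onz("top",uv,.038).round(3))
for uv in [(371,220)]: print("rflange",onz("top",uv,.01).round(3))
```

```text
tin [425.6 261.3] 452 [ 0.5381 -0.2113  0.038 ] diam 0.0472
tin [371.  299.9] 1026 [ 0.4607 -0.1038  0.038 ] diam 0.0705
tin [388.1 372. ] 1952 [ 0.3241 -0.1361  0.038 ] diam 0.0952
stud [371. 189.] [361 185  21   9 161] [ 0.6756 -0.1015  0.066 ]
stud [325.3 191.9] [316 187  20  10 164] [ 0.6685 -0.012   0.066 ]
stud [279.4 194.3] [270 190  20  10 161] [0.6623 0.0776 0.066 ]
stud [233.4 197.2] [224 193  20   9 161] [0.6552 0.1669 0.066 ]
stud [369.9 210.2] [356 205  29  10 157] [ 0.6332 -0.0993  0.066 ]
chimney~ [ 0.444 -0.313  0.04 ]
railtop (210, 197) [0.6557 0.2129 0.062 ]
railtop (396, 186) [ 0.6834 -0.1509  0.062 ]
railtop (213, 206) [0.6379 0.2064 0.062 ]
railtop (396, 195) [ 0.6652 -0.1508  0.062 ]
red [0.603 0.156 0.038]
rflange [ 0.625 -0.107  0.01 ]
```

View pics/crop1.png

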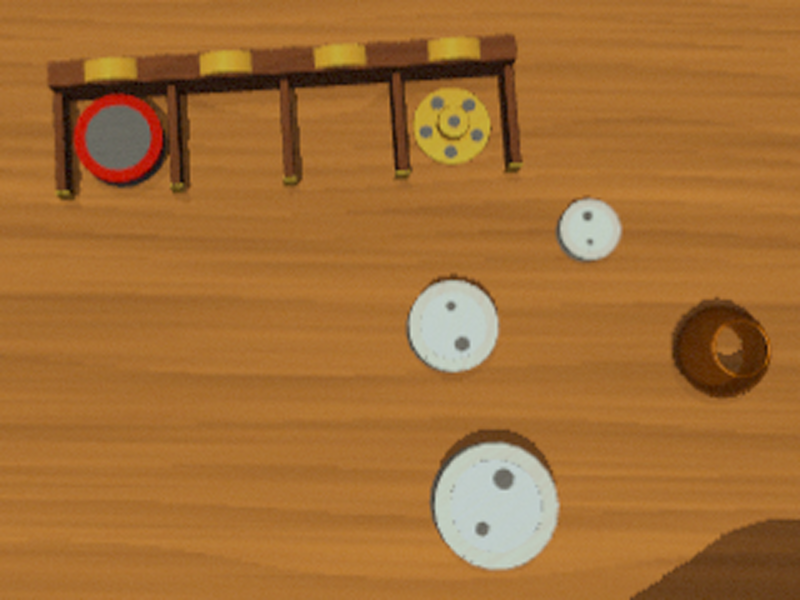

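The middle tin measures 70.5 mm across (the others 47 and 95 mm), and the crop confirms it at (371,300) in the top view. Rack yaw is about 0.076 rad. Next is the move to the rail's left end.

```bash
cat >> h.py <<'E'
from scipy.spatial.transform import Rotation as Ro
YAW=0.0758; X=np.array([np.cos(YAW),np.sin(YAW),0]); Y=np.array([-np.sin(YAW),np.cos(YAW),0])
S3=np.array([0.6685,-0.012,0]); ORG=S3-0.05*X+0.045*Y
def rk(x,y,z): return ORG+x*X+y*Y+np.array([0,0,z])
def go(p,yaw=YAW):
    s=bot.observe(); R=Ro.from_euler("xyz",s["tool_rot"]); T=Ro.from_euler("xyz",[np.pi,0,yaw])
    print("slide cm",(R.inv().apply(np.array(p)-s["position"])*100).round(2),"turn",np.degrees((R.inv()*T).as_rotvec()).round(2))
    print("pos",s["position"].round(4),"rack",((s["position"]-ORG)@np.c_[X,Y]).round(4),"F",s["force"].round(2),"w",s["grip_width"],s["clock"])
E
python3 -c "
from h import *
print(ORG, [rk(.05,y,.066).round(4) for y in (.135,.045,-.045,-.135)],'home',rk(.005,-.045,0)); go(rk(.05,.190,.15))"
```

```text
[0.61523584 0.02908441 0.        ] [array([0.6549, 0.1675, 0.066 ]), array([0.6617, 0.0777, 0.066 ]), array([ 0.6685, -0.012 ,  0.066 ]), array([ 0.6753, -0.1017,  0.066 ])] home [ 0.62362922 -0.01540773  0.        ]
slide cm [ 68.48 -68.75   8.14] turn [-0.05  0.01  9.28]
pos [ 0.1472 -0.6072  0.2309] rack [-0.5149 -0.599 ] F [-0.37 -0.65 -1.21] w 0.08512225342467851 0.15
```

>>> arm_command --gripper '[0,0,0,0,0]' --slide '[[6,-1,0],[12,-3,0],[17,-7,0],[21.5,-11.5,0],[26,-16,0]]' --turn '[[0,0,2],[0,0,4],[0,0,6],[0,0,8],[0,0,9.3]]' --force 30

```text
clock: 0.78
position: [0.3607, -0.3926, 0.2312]
tool_rot: [-3.141, 0.0, 0.075]
force: [1.6, -0.6, 0.0]
grip_width: 0.0
```

```bash
python3 -c "
from h import *
go(rk(.05,.190,.15))"
```

```text
slide cm [ 33.5  -59.16   8.12] turn [-0.01  0.   -0.07]
pos [ 0.3607 -0.3926  0.2312] rack [-0.2858 -0.4012] F [ 1.64 -0.55  0.02] w 3.489408852761846e-05 0.775
```

>>> arm_command --gripper '[0,0,0,0,0]' --slide '[[3,-5,0],[6,-10,0],[9,-15,0],[12,-20,0],[15,-25,0]]' --turn '[[0,0,0],[0,0,0],[0,0,0],[0,0,0],[0,0,0]]'

```text
clock: 1.4
position: [0.4911, -0.1322, 0.2314]
tool_rot: [3.142, -0.0, 0.075]
force: [0.3, -0.5, -0.3]
grip_width: 0.0001
```

>>> arm_command --gripper '[0,0,0,0,0]' --slide '[[3,-5,0],[6,-10,0],[9,-15,0],[12,-20,0],[15,-25,0]]' --turn '[[0,0,0],[0,0,0],[0,0,0],[0,0,0],[0,0,0]]'

```text
clock: 2.02
position: [0.6219, 0.1283, 0.2312]
tool_rot: [3.141, 0.0, 0.075]
force: [0.6, -1.6, 0.0]
grip_width: 0.0001
```

```bash
python3 -c "
from h import *
go(rk(.05,.190,.12))"
```

```text
slide cm [ 3.58 -9.16 11.11] turn [ 0.01  0.01 -0.03]
pos [0.6219 0.1283 0.2312] rack [0.0142 0.0985] F [ 0.61 -1.6   0.03] w 0.00011633021536228071 2.025
```

>>> arm_command --gripper '[0,0,0,0,0]' --slide '[[2,-5,0],[3.5,-9,2],[3.5,-9,7],[3.5,-9,11],[3.5,-9,11]]' --turn '[[0,0,0],[0,0,0],[0,0,0],[0,0,0],[0,0,0]]'

```text
clock: 2.65
position: [0.6478, 0.2185, 0.1185]
tool_rot: [3.14, 0.005, 0.076]
force: [0.5, 0.2, 0.8]
grip_width: -0.0001
```

```bash
python3 -c "
from h import *
go(rk(.05,.190,.068))
cv2.imwrite('pics/top2.png',cv2.resize(vision.grab_frame('top')[150:300,180:420],(720,450)))
cv2.imwrite('pics/side2.png',cv2.resize(vision.grab_frame('side')[150:400,180:420],(576,600)))
"
```

```text
slide cm [ 0.35 -0.37  5.04] turn [ 0.09  0.3  -0.01]
pos [0.6478 0.2185 0.1185] rack [0.0468 0.1864] F [0.46 0.21 0.75] w -9.65578507311718e-05 2.65
```

View pics/side2.png

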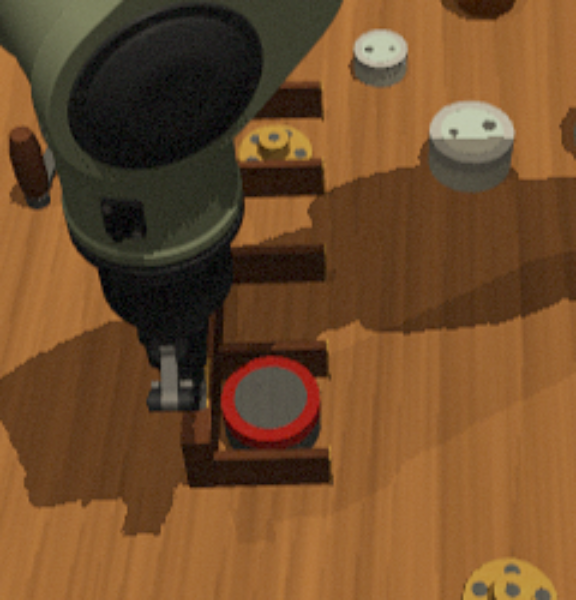

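The view shows the closed fingertips just above the rail's left end, (175,400) in the crop, with everything else undisturbed. Now descend.

>>> arm_command --gripper '[0,0,0,0]' --slide '[[0.3,-0.3,2],[0.3,-0.3,4.5],[0.3,-0.3,4.7],[0.3,-0.3,4.7]]' --turn '[[0,0.2,0],[0,0.2,0],[0,0.2,0],[0,0.2,0]]'

```text
clock: 3.25
position: [0.6527, 0.2225, 0.0753]
tool_rot: [-3.141, -0.005, 0.075]
force: [-0.1, -0.6, 0.3]
grip_width: 0.0
```

```bash
python3 -c "
from h import *
go(rk(.05,.135,.066)); im=vision.grab_frame('wrist'); cv2.imwrite('pics/w3.png',im); s=cv2.resize(vision.grab_frame('top')[150:300,180:420],(720,450)); cv2.imwrite('pics/top3.png',s)"
```

```text
slide cm [-0.21  5.5   0.93] turn [-0.02 -0.26 -0.03]
pos [0.6527 0.2225 0.0753] rack [0.052 0.19 ] F [-0.05 -0.65  0.34] w 3.1159777006979826e-05 3.25
```

View pics/w3.png

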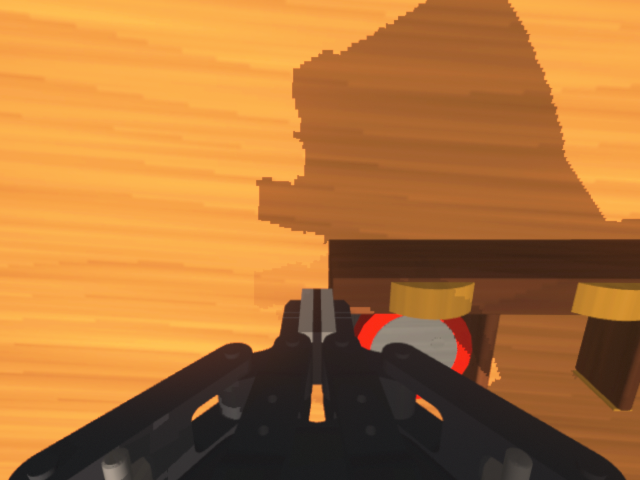

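The wrist view shows the fingertip (300–335, 290) left of stud 1 (432,300), with the rail top between rows 278 and 313. I'll refine the rail's x from this.

```bash
python3 -c "
from h import *
m=vision.camera_model('wrist')
for n,uv,z in [('rail back edge',(350,278),.062),('back',(620,278),.062),('rail front',(500,314),.062),('rail front',(380,313),.062),('stud crown',(432,296),.07),('rail left',(330,278),.062),('stud L end',(390,310),.062),('stud R end',(475,306),.062),('tip front',(317,290),.0753)]:
    p=onz('wrist',uv,z,m); print(n,p.round(4),'rack',((p-ORG)@np.c_[X,Y]).round(4))
"
```

```text
rail back edge [0.6625 0.2075 0.062 ] rack [0.0606 0.1743]
back [0.6723 0.0789 0.062 ] rack [0.0607 0.0454]
rail front [0.6486 0.1307 0.062 ] rack [0.041  0.0988]
rail front [0.6445 0.1905 0.062 ] rack [0.0414 0.1587]
stud crown [0.6598 0.1694 0.07  ] rack [0.055  0.1365]
rail left [0.6617 0.2172 0.062 ] rack [0.0606 0.1841]
stud L end [0.6466 0.1857 0.062 ] rack [0.0431 0.1538]
stud R end [0.652 0.144 0.062] rack [0.0454 0.1118]
tip front [0.6614 0.2235 0.0753] rack [0.0608 0.1904]
```

>>> arm_command --gripper '[0,0,0,0,0]' --slide '[[-0.15,0,1.0],[-0.15,0,1.0],[-0.15,2,1.0],[-0.15,4,1.0],[-0.15,5.5,1.0]]' --turn '[[0,-0.2,0],[0,-0.2,0],[0,-0.2,0],[0,-0.2,0],[0,-0.2,0]]'

```text
clock: 3.98
position: [0.6554, 0.1652, 0.0647]
tool_rot: [3.141, -0.001, 0.074]
force: [-1.3, 0.9, 2.3]
grip_width: -0.0001
```

```bash
python3 -c "
from h import *
go(rk(.05,.045,.066))"
```

```text
slide cm [-0.02  8.77 -0.13] turn [ 0.01 -0.04 -0.11]
pos [0.6554 0.1652 0.0647] rack [0.0503 0.1327] F [-1.3   0.9   2.27] w -0.0001429165084124006 3.975
```

Stud 1 is down about 5 mm (2.3 N). Continuing to stud 2.

>>> arm_command --gripper '[0,0,0,0,0]' --slide '[[0,2,0],[0,4,0],[0,6,0],[0,7.5,0],[0,8.8,0]]' --turn '[[0,0,0],[0,0,0],[0,0,0],[0,0,0],[0,0,0]]'

```text
clock: 4.6
position: [0.6617, 0.079, 0.0644]
tool_rot: [-3.141, -0.0, 0.075]
force: [1.0, 1.6, 2.4]
grip_width: 0.0002
```

```bash
python3 -c "
from h import *
go(rk(.05,-.045,.066))"
```

```text
slide cm [-0.01  9.12 -0.16] turn [-0.02 -0.02 -0.02]
pos [0.6617 0.079  0.0644] rack [0.0501 0.0462] F [0.98 1.55 2.35] w 0.0002148563049251383 4.6
```

>>> arm_command --gripper '[0,0,0,0,0]' --slide '[[0,2,0],[0,4,0],[0,6,0],[0,8,0],[0,9,0]]' --turn '[[0,0,0],[0,0,0],[0,0,0],[0,0,0],[0,0,0]]'

```text
clock: 5.22
position: [0.6685, -0.0118, 0.0644]
tool_rot: [3.141, -0.0, 0.074]
force: [-0.0, 2.4, 2.2]
grip_width: 0.0002
```

>>> arm_command --gripper '[0,0]' --slide '[[0,0,0],[0,0,0]]' --turn '[[0,0,0],[0,0,0]]'

```text
clock: 5.48
position: [0.6683, -0.0097, 0.0644]
tool_rot: [-3.142, -0.0, 0.076]
force: [0.1, -1.9, 2.8]
grip_width: -0.0001
```

```bash
python3 -c "
from h import *
go(rk(-.22,-.045,.16))"
```

```text
slide cm [-27.     0.22  -9.57] turn [-0.   -0.01  0.01]
pos [ 0.6683 -0.0097  0.0644] rack [ 0.05   -0.0427] F [ 0.09 -1.88  2.85] w -7.401596607703227e-05 5.475
```

Stud 3 is pressed. Next: lift straight up, then travel over the plain tin and open the fingers to straddle it.

>>> arm_command --gripper '[0,0,8.5,8.5,8.5]' --slide '[[0,0,-3],[0,0,-7],[-5,2,-8],[-11,4,-8],[-16.5,6,-8]]' --turn '[[0,0,0],[0,0,0],[0,0,0],[0,0,0],[0,0,0]]'

```text
clock: 6.1
position: [0.5063, -0.0822, 0.1443]
tool_rot: [-3.142, 0.0, 0.077]
force: [1.0, 0.1, -0.3]
grip_width: 0.0545
```

>>> arm_command --gripper '[8.5,8.5,8.5]' --slide '[[-5,1.8,0],[-5,1.8,0],[-5,1.8,0]]' --turn '[[0,0,0],[0,0,0],[0,0,0]]'

```text
clock: 6.48
position: [0.4605, -0.1035, 0.1446]
tool_rot: [-3.141, -0.001, 0.076]
force: [1.2, -0.4, 0.4]
grip_width: 0.0854
```

```bash
python3 -c "
from h import *
go(np.array([.4607,-.1038,.006])); im=vision.grab_frame('wrist'); cv2.imwrite('pics/w4.png',im)"
```

```text
slide cm [1.000e-02 3.000e-02 1.386e+01] turn [-0.01 -0.05  0.03]
pos [ 0.4605 -0.1035  0.1446] rack [-0.1644 -0.1205] F [ 1.18 -0.37  0.44] w 0.08536467506238635 6.475
```

View pics/w4.png

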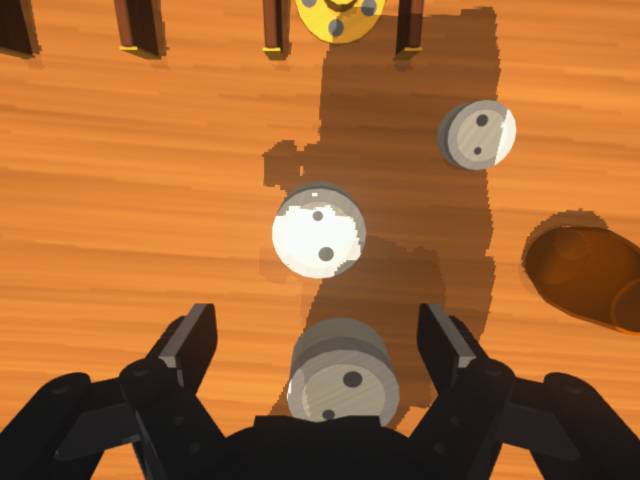

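The wrist view shows the middle tin centred between the fingers at (319,231). The small tin is at (477,134) and the large one at (343,375), both outside the finger paths. Descend around it.

>>> arm_command --gripper '[8.5,8.5,8.5,8.5]' --slide '[[0,0,5],[0,0,10],[0,0,13],[0,0,13.5]]' --turn '[[0,0,0],[0,0,0],[0,0,0],[0,0,0]]'

```text
clock: 7.02
position: [0.4594, -0.1031, 0.0075]
tool_rot: [-3.141, 0.003, 0.077]
force: [0.2, 0.7, -0.0]
grip_width: 0.085
```

>>> arm_command --gripper '[7.6,7.6,7.6]' --slide '[[0,0,0],[0,0,0],[0,0,0]]' --turn '[[0,0,0],[0,0,0],[0,0,0]]' --force 20

```text
clock: 7.4
position: [0.4604, -0.1043, 0.0102]
tool_rot: [3.141, -0.002, 0.075]
force: [-0.6, 0.3, -0.3]
grip_width: 0.0761
```

```bash
python3 -c "
from h import *
go(rk(-.164,-.045,.008)); im=vision.grab_frame('side'); cv2.imwrite('pics/s5.png',cv2.resize(im[90:330,250:490],(600,600)))"
```

```text
slide cm [ 0.04 -7.63  0.22] turn [ 0.02 -0.09 -0.03]
pos [ 0.4604 -0.1043  0.0102] rack [-0.1645 -0.1213] F [-0.58  0.28 -0.33] w 0.0760504704047202 7.4
```

View pics/s5.png

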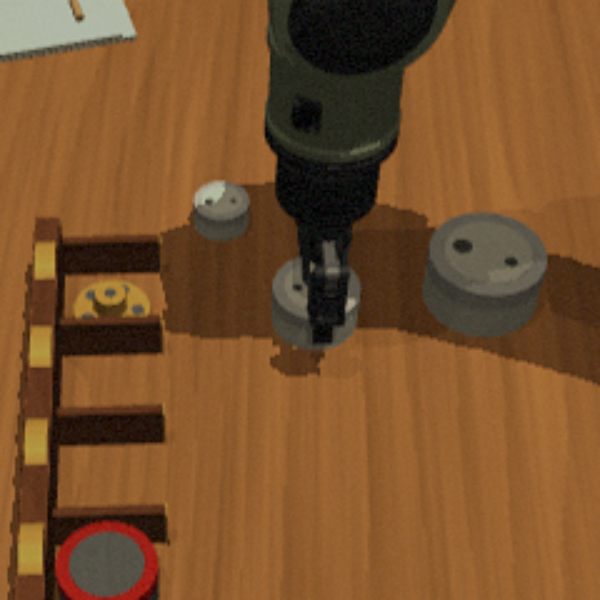

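The fingers straddle the middle tin (315,310 in the crop). Slide it left about 79 mm.

>>> arm_command --gripper '[7.6,7.6,7.6,7.6,7.6]' --slide '[[0,-0.5,0],[0,-1.5,0],[0,-2.7,0],[0,-3.9,0],[0,-5,0]]' --turn '[[0,0,0],[0,0,0],[0,0,0],[0,0,0],[0,0,0]]'

```text
clock: 8.07
position: [0.4559, -0.0532, 0.0093]
tool_rot: [-3.141, 0.0, 0.076]
force: [0.7, -1.2, -0.0]
grip_width: 0.0762
```

>>> arm_command --gripper '[7.6,7.6,7.6,7.6,7.6]' --slide '[[0,-1.0,0],[0,-1.8,0],[0,-2.5,0],[0,-2.9,0],[0,-2.9,0]]' --turn '[[0,0,0],[0,0,0],[0,0,0],[0,0,0],[0,0,0]]'

```text
clock: 8.7
position: [0.4538, -0.0251, 0.0093]
tool_rot: [-3.141, 0.0, 0.076]
force: [0.1, -0.6, 0.2]
grip_width: 0.076
```

>>> arm_command --gripper '[8.5,8.5,8.5,8.5,8.5]' --slide '[[0,0,0],[0,0,0],[0,0,-5],[0,0,-10],[-3,0,-12]]' --turn '[[0,0,0],[0,0,0],[0,0,0],[0,0,0],[0,0,0]]'

```text
clock: 9.32
position: [0.4256, -0.0276, 0.1316]
tool_rot: [-3.142, -0.004, 0.075]
force: [-0.0, -0.4, -0.8]
grip_width: 0.0852
```

```bash
python3 -c "
from h import *
go(rk(-.164,-.045,.12)); m=vision.camera_model('wrist'); im=vision.grab_frame('wrist'); cv2.imwrite('pics/w6.png',im)"
```

```text
slide cm [2.93 0.28 1.17] turn [-0.   -0.24 -0.04]
pos [ 0.4256 -0.0276  0.1316] rack [-0.1934 -0.0422] F [-0.01 -0.36 -0.79] w 0.0852492030714255 9.325
```

View pics/w6.png

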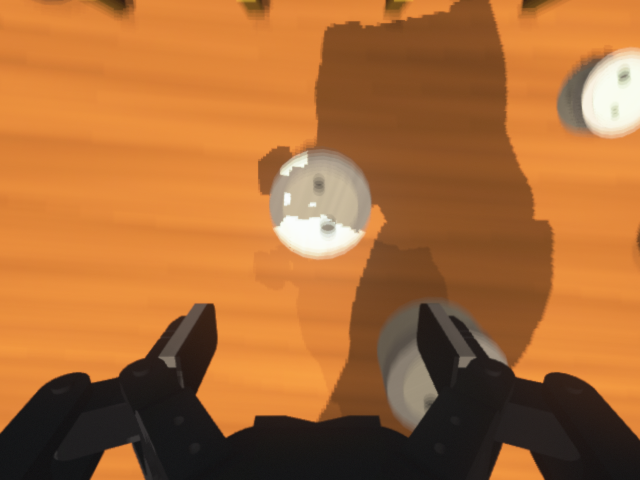

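Tin lid centre in the wrist view is about (320,203), upright and ahead of the fingers. Now move behind it with the fingers at 3 cm, then take its position from a settled frame.

>>> arm_command --gripper '[3,3,3,3]' --slide '[[-2.6,0,0],[-2.6,0,0],[-2.6,0,0],[-2.6,0,0]]' --turn '[[0,0,0],[0,0,0],[0,0,0],[0,0,0]]'

```text
clock: 9.88
position: [0.3985, -0.0295, 0.1292]
tool_rot: [-3.141, -0.0, 0.075]
force: [-0.8, 0.8, -0.1]
grip_width: 0.0298
```

```bash
python3 -c "
from h import *
m=vision.camera_model('wrist'); im=vision.grab_frame('wrist')
hsv=cv2.cvtColor(im,cv2.COLOR_BGR2HSV); g=cv2.inRange(hsv,(0,0,90),(180,75,255)); g=cv2.morphologyEx(g,cv2.MORPH_CLOSE,np.ones((15,15))); 
n,l,s,c=cv2.connectedComponentsWithStats(g)
for i in range(1,n):
    if s[i][4]>2000: p=onz('wrist',c[i],.036,m); print(c[i].round(1),s[i],p.round(4),'rack',((p-ORG)@np.c_[X,Y]).round(4))
o,im=0,vision.grab_frame('top'); cv2.imwrite('pics/top7.png',im)
go(rk(-.222,-.045,.012))"
```

```text
[608.5  45.4] [ 569    0   71   86 4923] [ 0.5332 -0.1914  0.036 ] rack [-0.0985 -0.2137]
[320.1 157.7] [ 267  103  107  110 9126] [ 0.457  -0.0269  0.036 ] rack [-0.1621 -0.0438]
[444.4 317.3] [ 356  269  161  109 9611] [ 0.3452 -0.1305  0.036 ] rack [-0.2814 -0.1387]
slide cm [-0.12  0.3  11.71] turn [-0.01  0.01 -0.01]
pos [ 0.3983 -0.0295  0.1291] rack [-0.2207 -0.042 ] F [-0.08  0.11  0.66] w 0.030194961366425424 9.975
```

Tin is at rack (-0.162, -0.044), aligned to about 1 mm. Descend behind it.

>>> arm_command --gripper '[3,3,3,3]' --slide '[[-0.1,0.3,5],[-0.1,0.3,10],[-0.1,0.3,11.6],[-0.1,0.3,11.6]]' --turn '[[0,0,0],[0,0,0],[0,0,0],[0,0,0]]'

```text
clock: 10.48
position: [0.3966, -0.0325, 0.0123]
tool_rot: [-3.142, 0.003, 0.076]
force: [0.7, 0.2, -0.5]
grip_width: 0.03
```

>>> arm_command --gripper '[3,3,3,3,3]' --slide '[[0.5,0,0],[1.2,0,0],[2.2,0,0],[3.5,0,0],[5,0,0]]' --turn '[[0,0,0],[0,0,0],[0,0,0],[0,0,0],[0,0,0]]'

```text
clock: 11.1
position: [0.4482, -0.0289, 0.0134]
tool_rot: [-3.142, -0.0, 0.075]
force: [-1.5, -0.3, 1.1]
grip_width: 0.0301
```

```bash
python3 -c "
from h import *
m=vision.camera_model('top');im=vision.grab_frame('top'); cv2.imwrite('pics/top8.png',cv2.resize(im[150:350,240:480],(720,600)))
go(rk(-.037,-.045,.012))"
```

```text
slide cm [13.18  0.    0.18] turn [-0.02 -0.13 -0.02]
pos [ 0.4504 -0.0285  0.0135] rack [-0.1688 -0.0449] F [1.39 0.91 0.19] w 0.029687173589477756 11.15
```

View pics/top8.png

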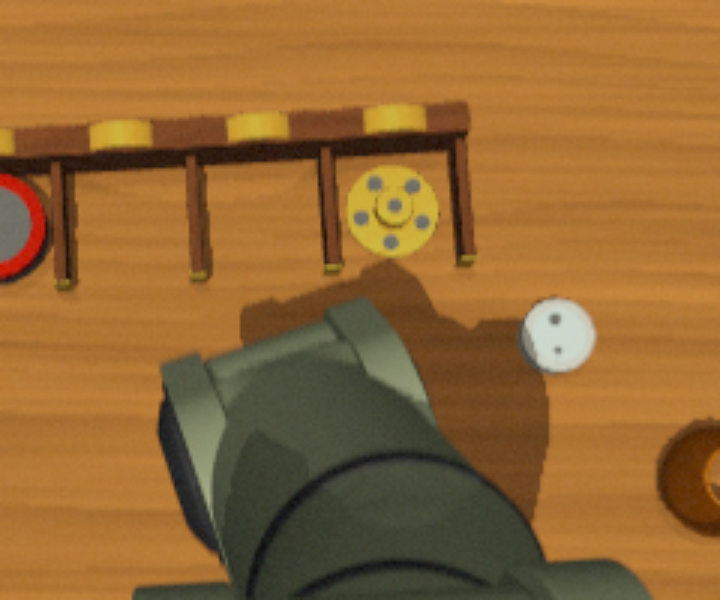

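The arm hides the tin from above, and the third gap ahead is clear. Keep pushing and check with the wrist camera.

>>> arm_command --gripper '[3,3,3,3,3]' --slide '[[1.3,0,0],[2.6,0,0],[3.9,0,0],[5,0,0],[5.5,0,0]]' --turn '[[0,0,0],[0,0,0],[0,0,0],[0,0,0],[0,0,0]]'

```text
clock: 11.78
position: [0.5026, -0.0247, 0.0132]
tool_rot: [-3.142, -0.0, 0.075]
force: [-1.3, -0.9, 0.5]
grip_width: 0.0303
```

```bash
python3 -c "
from h import *
im=vision.grab_frame('wrist'); cv2.imwrite('pics/w9.png',im)
go(rk(-.037,-.045,.012))"
```

```text
slide cm [ 7.91 -0.01  0.13] turn [-0.01 -0.03 -0.02]
pos [ 0.5029 -0.0246  0.0133] rack [-0.1161 -0.0451] F [ 0.42 -0.29  0.81] w 0.029911340040255023 11.825
```

View pics/w9.png

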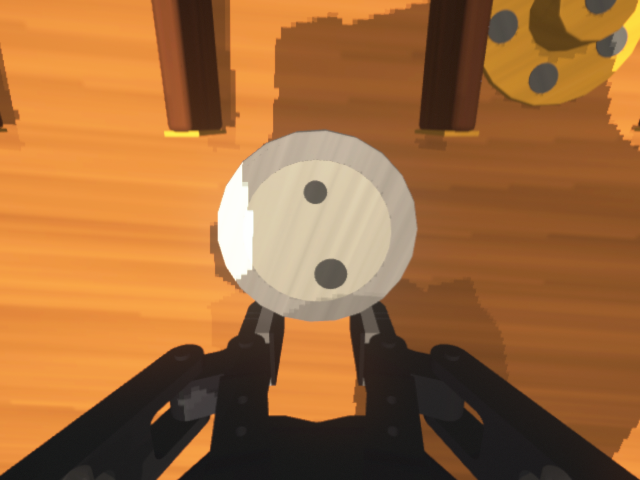

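The tin is centred at (317,226) between the divider ends (195,133) and (448,133), nested in both fingertips. I'll raise 6 mm for knuckle clearance and push in.

>>> arm_command --gripper '[3,3,3,3,3]' --slide '[[0,0,-0.6],[1.3,0,-0.6],[2.6,0,-0.6],[3.9,0,-0.6],[5.0,0,-0.6]]' --turn '[[0,0,0],[0,0,0],[0,0,0],[0,0,0],[0,0,0]]'

```text
clock: 12.45
position: [0.5527, -0.0209, 0.0192]
tool_rot: [-3.141, 0.0, 0.075]
force: [-2.1, -1.2, 1.5]
grip_width: 0.0302
```

>>> arm_command --gripper '[3,3,3,3,3]' --slide '[[0.6,0,0],[1.2,0,0],[1.7,0,0],[2.2,0,0],[2.4,0,0]]' --turn '[[0,0,0],[0,0,0],[0,0,0],[0,0,0],[0,0,0]]'

```text
clock: 13.08
position: [0.576, -0.0192, 0.0193]
tool_rot: [-3.142, -0.0, 0.075]
force: [-1.2, 0.1, -0.1]
grip_width: 0.03
```

```bash
python3 -c "
from h import *
im=vision.grab_frame('wrist'); cv2.imwrite('pics/w10.png',im)
go(rk(-.037,-.045,.019))"
```

```text
slide cm [ 0.57 -0.01  0.03] turn [-0.   -0.01 -0.02]
pos [ 0.5761 -0.0192  0.0193] rack [-0.0427 -0.0451] F [-0.45  0.27 -0.31] w 0.030109610763447245 13.125
```

View pics/w10.png

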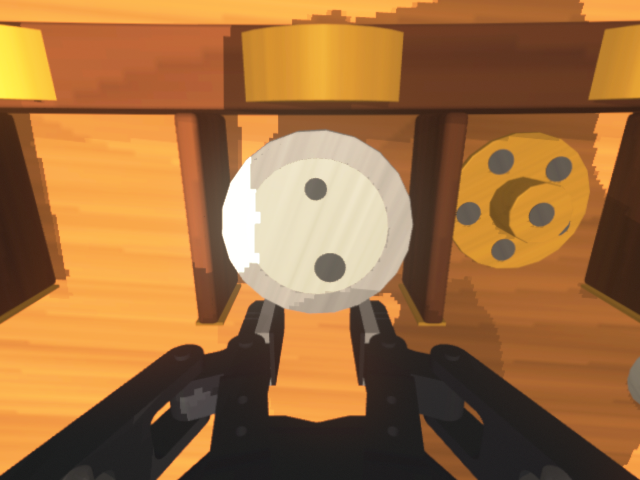

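The tin is in the third gap at (317,221), a few millimetres from the wall. The third stud is up and the flange is untouched. Creep to contact.

>>> arm_command --gripper '[3,3,3,3]' --slide '[[0.2,0,0],[0.4,0,0],[0.55,0,0],[0.55,0,0]]' --turn '[[0,0,0],[0,0,0],[0,0,0],[0,0,0]]'

```text
clock: 13.62
position: [0.5814, -0.0187, 0.0193]
tool_rot: [-3.142, -0.0, 0.075]
force: [0.3, 0.0, 0.4]
grip_width: 0.0299
```

```bash
python3 -c "
from h import *
go(rk(-.037,-.045,.019))"
```

```text
slide cm [ 0.04 -0.01  0.03] turn [-0.   -0.01 -0.02]
pos [ 0.5814 -0.0187  0.0193] rack [-0.0374 -0.0451] F [0.31 0.03 0.44] w 0.029867860623523094 13.625
```

>>> arm_command --gripper '[3,3,3]' --slide '[[0.1,0,0],[0.2,0,0],[0.2,0,0]]' --turn '[[0,0,0],[0,0,0],[0,0,0]]'

```text
clock: 14.0
position: [0.5819, -0.0187, 0.0191]
tool_rot: [3.141, 0.003, 0.075]
force: [-9.2, -0.1, 4.6]
grip_width: 0.0299
```

```bash
python3 -c "
from h import *
go(rk(-.037,-.045,.019)); m=vision.camera_model('wrist'); im=vision.grab_frame('wrist')
hsv=cv2.cvtColor(im,cv2.COLOR_BGR2HSV); g=cv2.inRange(hsv,(0,0,130),(180,75,255)); g[310:]=0; g=cv2.morphologyEx(g,cv2.MORPH_CLOSE,np.ones((31,31))); 
n,l,s,c=cv2.connectedComponentsWithStats(g)
for i in range(1,n):
    if s[i][4]>4000: x,y,w,h,_=s[i]; q=(x+w/2,y+h/2);p=onz('wrist',q,.038,m); print(q,s[i],p.round(4),'rack',((p-ORG)@np.c_[X,Y]).round(4))
"
```

```text
slide cm [-0.02 -0.02  0.01] turn [ 0.01  0.15 -0.03]
pos [ 0.5819 -0.0187  0.0191] rack [-0.0368 -0.0452] F [-9.23 -0.12  4.63] w 0.029917538675787392 14.0
(np.float64(317.0), np.float64(222.0)) [  221   134   192   176 27217] [ 0.6276 -0.0149  0.038 ] rack [ 0.009  -0.0448]
```

Contact force is 9 N against the back wall, so the tin is home. Back off straight, then lift.

>>> arm_command --gripper '[3,3,3,3,3]' --slide '[[-0.5,0,0],[-2,0,0],[-6,0,0],[-9,0,-3],[-9,0,-8]]' --turn '[[0,0,0],[0,0,0],[0,0,0],[0,0,0],[0,0,0]]'

```text
clock: 14.68
position: [0.4908, -0.0256, 0.0992]
tool_rot: [3.141, 0.004, 0.076]
force: [1.6, -0.8, 0.5]
grip_width: 0.0302
```

>>> arm_command --gripper '[3,3,3,3,3]' --slide '[[0,0,-5],[-2,0,-10],[-2,0,-12],[-2,0,-12],[-2,0,-12]]' --turn '[[0,0,0],[0,0,0],[0,0,0],[0,0,0],[0,0,0]]'

```text
clock: 15.3
position: [0.4733, -0.0269, 0.2186]
tool_rot: [-3.142, 0.001, 0.075]
force: [-0.8, -0.1, -0.2]
grip_width: 0.0301
```

```bash
python3 -c "
from h import *
im=vision.grab_frame('top'); cv2.imwrite('pics/top11.png',im)
go(rk(-.037,-.045,.019))"
```

```text
slide cm [10.91 -0.   19.93] turn [-0.01  0.07 -0.02]
pos [ 0.4732 -0.0269  0.2184] rack [-0.1459 -0.045 ] F [ 0.3   0.31 -0.16] w 0.03008352476014276 15.35
```

View pics/top11.png

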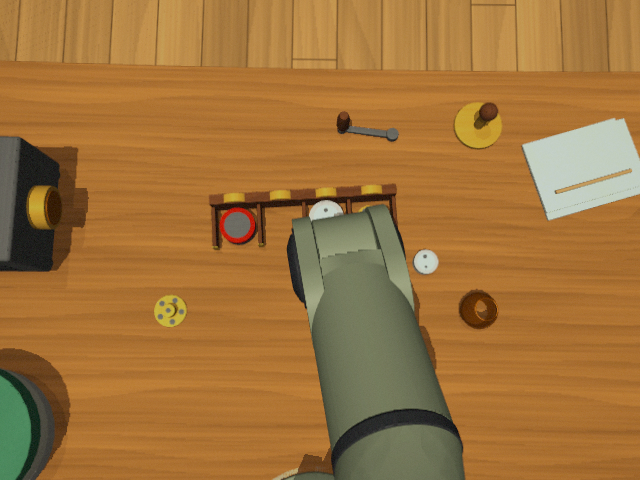

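The tin is in the third gap at (326,211) against the back wall. All studs are up and the visible bystanders are where they started. One last numeric check, then hand in.

```bash
python3 -c "
from h import *
im=vision.grab_frame('side'); a=cv2.imread('pics/side0.png')
h=cv2.cvtColor(im,cv2.COLOR_BGR2HSV); u,v=proj('side',rk(.005,-.045,.038)).astype(int)
g=cv2.inRange(h,(0,0,110),(180,75,255)); k=np.zeros_like(g); k[v-30:v+30,u-30:u+30]=1; g=cv2.morphologyEx(g*k,cv2.MORPH_OPEN,np.ones((3,3)))
y,x=np.nonzero(g); print('expected',u,v,'seen',x.mean(),y.mean(),len(x)); p=onz('side',(x.mean(),y.mean()),.036); print(((p-ORG)@np.c_[X,Y]).round(4))
d=cv2.absdiff(im,a).max(2)
for n,(cx,cy) in dict(rflange=(294,210),red=(293,317),flange=(393,401),chimney=(383,136),crank=(200,212)).items(): print(n,d[cy-20:cy+20,cx-20:cx+20].mean().round(1))
job_done()"
```

```text
expected 291 236 seen 289.6482269503546 237.84397163120568 705
[ 0.008  -0.0435]
rflange 34.9
red 7.0
flange 5.7
chimney 35.2
crank 6.2
the job is handed in; nothing more can be done
```

The job is handed in, with the plain tin home in the third gap. `job_done()` gives no verdict, so the result rests on my own checks below.

**What I did:** With the fingers closed, I ran the fingertip along the top rail from the left end. It pressed studs 1, 2 and 3 by about 5.5 mm each (2–3 N), and I lifted at stud 3, about 5 cm short of stud 4. I then slid the middle-sized (70 mm) plain tin sideways into line with the gap and pushed it in with both fingertips, until contact with the back wall read about 9 N. After that I backed off and lifted clear.

**Last checks:**
- **Tin position:** the side camera put the tin about 3 mm from home, and the wrist camera about 4 mm; the limit is 13 mm.
- **Clear of the scene:** the final top view showed all four studs up and the robot clear, with a force reading of about 0.
- **Bystanders seen in place:** the red tin, bench flange, chimney and crank were at their starting pixels in the top view.
- **Check that disagreed:** a before-and-after comparison of the side view was low for the red tin, bench flange and crank (6–7), but high for the racked flange and chimney (about 35). I put this down to the arm and its shadow, but did not look at that picture. The arm mostly hid the racked flange in the final top view. It was last seen clearly at the end of the push, untouched.

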